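# Take the long mounting rail out through the case's service opening

### The arm

A 6-joint arm with a two-finger parallel gripper is mounted at the origin on the work surface. World frame = base frame: x ahead of the robot, y to its left, z up, the work surface at z = 0. Lengths are in m, angles in rad, forces in N, time in s.
With the tool pointing down it reaches from about 0.325 to 0.9 m from the base axis. Payload 3.5 kg.
Tool frame: the origin (TCP) lies midway between the tips of the shut fingers; the grasp point (between the pads) lies 19 mm behind it (grasp_offset is the distance from the TCP to the grasp point, in m); z points along the fingers, y is the line along which they close (so a half turn about z gives the same grasp; the last joint's range is limited). The gripper opens to 85 mm and grips with 20 to 120 N. Pads are 22 mm wide; open, the fingers measure 114 mm over their backs; the gripper's body (76 mm by 85 mm) begins 54 mm behind the grasp point. The pads swing forward as they close: fully open they stand 13 mm farther back than shut.
Start: joints at [-1.315, 0.276, -0.026, 1.268, 0, 1.467], TCP at [0.219, -0.585, 0.206] pointing down, gripper open.
Joint ranges: [-3.12, 3.12], [-0.85, 1.88], [-1.08, 1.24], [-1.95, 2.15], [-1.57, 1.53], [-3.14, 3.14]. Speed limits (rad/s): [2.57, 2.57, 3.14, 3.14, 3.14, 3.14].

### API

Orientations are given as a rotation vector (axis times angle).
In Python, from bench import * gives the robot as it stands.
- The arm moves only by the tool servo_tool, never from a script. Its argument "series" is text: rows parted by semicolons, each of 5 numbers parted by spaces: the shift along the tool's x, y, z in units of 40 mm (1.0 is 40 mm), then the turn about the tool's z in units of 8 degrees (1.0 is 8 degrees), then the closure, from -1 (fully open) to 1 (shut). A call has 1 to 10 rows; each row shifts and turns the commanded pose from where the row before left it, along the tool's axes as they then stand; what a row does not reach is not made up. A row lasts 1/8 s, in which the tool goes at most 62.5 mm and 10.7 degrees, less where a joint would pass 70% of its speed; a pose out of reach is approached as far as the arm can. A call is refused whole if a number of a shift passes 1 or a number of a turn 1, either way. A call with a gripper value outside its range is refused whole. The fingers move at their own pace and stop on an object; the grip force is fixed at half the most. Time passes only in rows, so rows that do not move let the fingers close. It gives the time, the measured TCP pose, the force, the opening and the grip force at its end, in the units of the state.
- observe(): the state, without advancing time (a new reading comes with each control period).
- grab_frame(name): name is "side" or "top" or "wrist"; returns the picture (420x560x3 uint8, blue, green, red); there is no depth.
- camera_params(name): a dict with "fx", "fy", "cx", "cy" (pixels), "rvec" (rotation vector, rad) and "tvec" (3), from world to camera coordinates, as OpenCV has them. Camera axes: x right, y down, z forward; pixel columns grow to the right and rows downward; lengths in m; the calibration is good to about 2 mm. A picture is of the moment at which its call begins: read the wrist's pose just before it. camera_params takes no time and is no camera call; for the wrist camera it gives the pose at the moment of the call.
- hand_in(): hands the job in; it is judged then, once.
The state is a dict: "t": time; "q": joint angles; "qvel": joint speeds; "joint_torque": joint torques, N m; "ee_pos": TCP position; "eef_rot": TCP orientation; "wrist_force": force on the tool from outside, world axes, zero at the start; "moment": the same for the moment, N m; "finger_gap": finger opening in m; "gripper_force": force on a finger pad.
Only numpy, scipy, OpenCV 4.12 (cv2) and the standard library are available. Lean on these libraries where they do the work, as an engineer would, in place of code of your own. Each camera call takes 0.05 s, during which the arm holds its last target. There are 200 camera calls.

### The job

The yellow mounting rail inside the grey equipment case is longer than the opening in the case's cover: lift it out of its moulded cradle, tilt it, and draw it out end first through the opening. Finish while holding it still in the gripper, with its whole length at least 8 cm above the cover; do not put it down or let go. Leave the screwdriver, the screw dish and the things on the bench where they are.

Things in the scene. Friction and masses are not known exactly. Their poses are not given: they have to be found in the camera images.
- case: Grey sheet-metal equipment case, fixed to the bench, 220 mm (x) by 430 mm (y), 71 mm high. Origin on the bench under the centre of the cover's opening; y along the rail, x across it, z up. Inner floor 10 mm above the bench. Inside, the rail has room from y = -187 to 130 mm: it can slide back only to the -y side (wide part of the cover, with screwdriver and dish), so its +y end comes out first.
- opening (a point): Centre of the only opening in the cover, at the level of the cover's top, 71 mm above the bench (cover 3 mm thick, underside at 68 mm). Axes as the case's. The opening is rectangular with thin red trim, 130 mm in x (-65 to 65) by 160 mm in y (-80 to 80).
- cradle (a point): Point on the case's inner floor under the opening's centre. Two black moulded cradle blocks stand on the floor at y = -129 to -75 and y = 61 to 115 mm from it, 46 mm wide in x, with cavities 26 mm wide: cavity bottom 13 mm, rims and outer end walls 19 mm above the bench. Between the blocks the floor is bare and there is room for fingers beside the rail (x = -65 to 65).
- rail: Loose yellow pressed-steel U channel, open side down, 230 mm long (its y), 20 mm wide (x), 18 mm high (z), 0.11 to 0.22 kg. Lies level in the cradle along the case's y, its axes parallel to the case's, its middle about 7 mm to the -y side of the opening's centre, so that its -y end lies 42 mm and its +y end 28 mm under the cover. Origin: centre of its underside, at rest 13 mm above the bench.
- rail_a (a point): Centre of the rail's +y end face (9 mm above its underside).
- rail_b (a point): Centre of the rail's -y end face (9 mm above its underside).
- screwdriver: Screwdriver with red handle, 170 mm, lying across the cover near its wide end. To be left alone. Origin at its underside, about its middle.
- dish: Small metal screw dish, 52 mm wide, 16 mm high, on the wide part of the cover. To be left alone. Origin at its underside's centre.
- blue_carton: Blue carton 90 x 130 x 50 mm on the bench. To be left alone. Origin at its underside's centre.
- orange_carton: Orange carton 80 x 80 x 90 mm on the bench. To be left alone. Origin at its underside's centre.
- jar: Clear jar with green cap, 70 mm wide, 100 mm high, on the bench. To be left alone. Origin at its underside's centre.
- cup: White cup, 76 mm wide, 100 mm high, on the bench. To be left alone. Origin at its underside's centre.
- adapter: Black power adapter 60 x 110 x 32 mm on the bench. To be left alone. Origin at its underside's centre.
Not all that is in view belongs to the job. What is meant by the rail is not blue, and is the smaller of those in its own colour.

How it is judged:
By the outcome, as a careful person would: the job done as asked, in the order asked, and still so for the second after the job is handed in, while the arm keeps its last pose, push and grip.
It also fails if it takes over 38 s, if anything falls off the work surface, if the arm or the gripper's body presses on something with over 40 N, if the wrist force passes 120 N, or if a joint passes its speed limit or range.

## Working session

There is one attempt and no reset: what is moved stays moved. The work goes in short steps, Python scripts to look and compute and a tool call to move; the robot and the scene stay as the last step left them, time stands still between calls to the robot, and variables do not carry over. Pictures are saved under pics/ and viewed, at most 10 in all, crops included, and the job is handed in when it is done.

Besides the shell and the picture viewer there is one more tool, called after "Call:" as a command line: name --argument value ..., lists and objects as JSON in quotes. servo_tool: Moves the arm, as the interface text tells. Its arguments: {"type":"object","properties":{"series":{"type":"string"}},"required":["series"]}

```bash
ls; mkdir -p pics
python3 - <<'E'
from bench import *
import cv2,numpy as np
s=observe(); print(s['t'],s['ee_pos'],s['eef_rot'],s['finger_gap'])
for n in("top","side","wrist"):
    p=camera_params(n);R=cv2.Rodrigues(np.array(p['rvec'],float))[0]
    print(n,p['fx'],p['cx'],p['cy'],'cam pos',-R.T@np.array(p['tvec']),'fwd',R[2])
    cv2.imwrite(f'pics/{n}0.png',grab_frame(n))
E
```

```text
pics
0.0 [ 0.21926152 -0.58436289  0.20434212] [-3.08894447e+00 -5.60163963e-01  2.38953008e-04] 0.08574947209915397
top 439.0547066873152 269.9930524259126 207.66359961110174 cam pos [ 0.29555963 -0.01609125  1.28888168] fwd [ 0.13251887  0.00389543 -0.99117283]
side 420.5717679062969 281.698929577824 211.65982842116605 cam pos [-0.26409121  0.96904808  0.84824651] fwd [ 0.49786868 -0.67825745 -0.54045686]
wrist 360.88077287556297 276.73008737003255 209.74305966875335 cam pos [ 0.29847647 -0.55514823  0.37279388] fwd [-0.30693593 -0.11271012 -0.94503268]
```

View pics/top0.png

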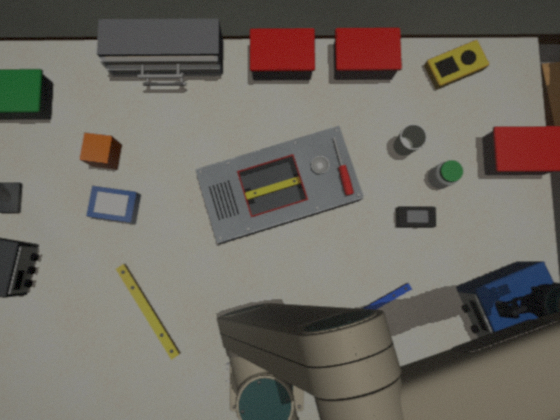

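View pics/side0.png

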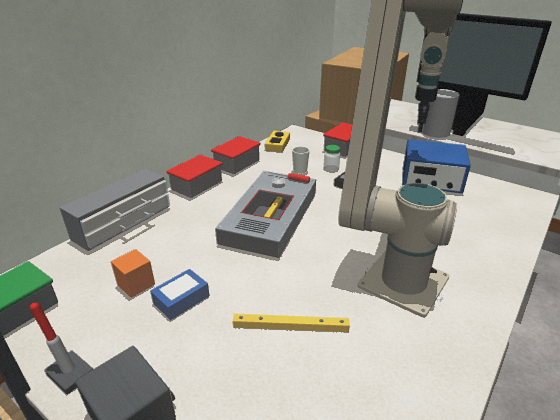

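Top view candidates for the rail: the yellow bar inside the case opening at (273,188), the longer yellow bar on the bench at (148,310), the yellow meter at (458,62) and the blue bar at (390,297). By the description it is the one in the case at (273,188). Next I'll measure the trim and check the choice in a close crop.

```bash
cat > h.py <<'E'
from bench import *
import cv2,numpy as np
def cam(n):
    p=camera_params(n);R=cv2.Rodrigues(np.array(p['rvec'],float))[0];t=np.array(p['tvec'],float).ravel()
    return p,R,t
def ray(c,px,z):
    p,R,t=c; d=R.T@np.array([(px[0]-p['cx'])/p['fx'],(px[1]-p['cy'])/p['fy'],1]);o=-R.T@t
    return o+d*(z-o[2])/d[2]
E
python3 - <<'E'
from h import *
im=cv2.imread('pics/top0.png');c=cam('top')
hsv=cv2.cvtColor(im,cv2.COLOR_BGR2HSV)
roi=np.zeros(im.shape[:2],np.uint8);roi[145:225,225:315]=1
red=((hsv[...,0]<8)|(hsv[...,0]>172))&(hsv[...,1]>120)&(hsv[...,2]>60)&(roi>0)
yel=(abs(hsv[...,0].astype(int)-25)<8)&(hsv[...,1]>120)&(hsv[...,2]>80)&(roi>0)
def rect(m,z):
    P=np.array([ray(c,(x,y),z)[:2] for y,x in np.argwhere(m)],np.float32)
    r=cv2.minAreaRect(P*1000);print(r,m.sum());print(cv2.boxPoints(r).round(1).tolist());return r
rect(red,.071);rect(yel,.031)
cv2.imwrite('pics/crop.png',cv2.resize(im[120:250,190:370],None,fx=4,fy=4,interpolation=cv2.INTER_CUBIC))
E
```

```text
((522.8582763671875, -16.86164093017578), (134.5467987060547, 164.0262451171875), 17.03548812866211) 109
[[434.5, 41.79999923706055], [482.6000061035156, -115.0], [611.2000122070312, -75.5999984741211], [563.2000122070312, 81.30000305175781]]
((522.6211547851562, -17.941131591796875), (22.62114143371582, 162.27743530273438), 16.769052505493164) 414
[[488.3999938964844, 56.5], [535.2000122070312, -98.9000015258789], [556.9000244140625, -92.4000015258789], [510.0, 63.0]]
```

View pics/crop.png

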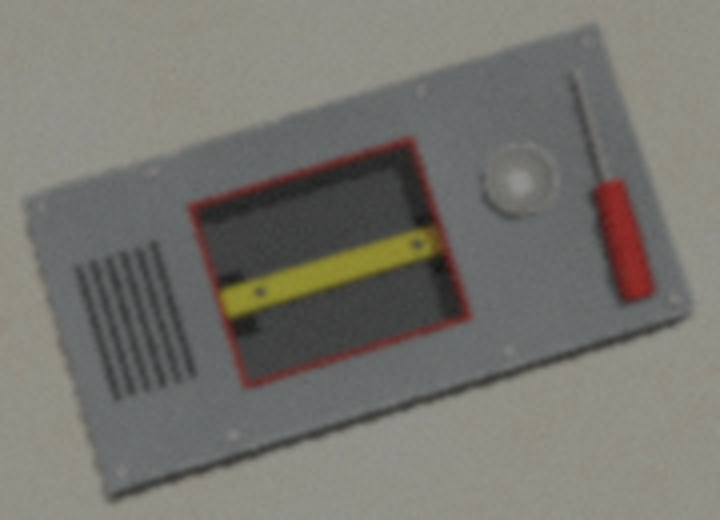

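View pics/wrist0.png

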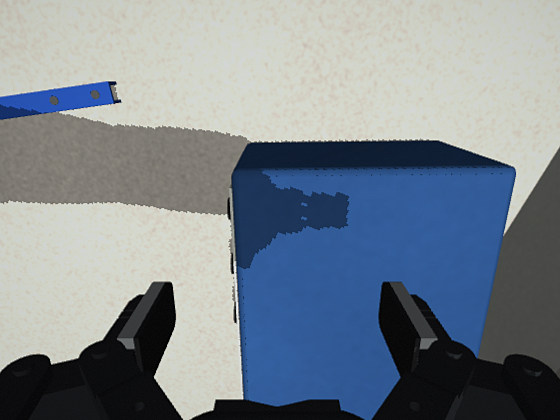

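The crop confirms it: the rail shows through the red-trimmed opening, from (222,300) to (440,243) in the crop, with the dish and screwdriver on the -y side. The wrist view shows only the blue instrument and blue bar below the gripper. The case's centre is about (0.523,-0.017) and its yaw about 17°. I'll turn first, then travel.

Call:
servo_tool --series "0 0 0 -1 -1;0 0 0 -1 -1;0 0 0 -1 -1;0 0 0 -1 -1;0 0 0 -1 -1;0 0 0 -1 -1;0 0 0 -1 -1;0 0 0 -1 -1;0 0 0 -1 -1;0 0 0 -1 -1"

```text
t: 1.4
ee_pos: [0.2194, -0.5848, 0.205]
eef_rot: [-2.002, -2.42, -0.001]
wrist_force: [-0.3, -0.7, -0.3]
finger_gap: 0.0857
gripper_force: 0.0
```

```bash
cat >> h.py <<'E'
from scipy.spatial.transform import Rotation as Ro
O=np.array([.5229,-.0169,0]);YAW=np.radians(17.0)
Rc=np.array([[np.cos(YAW),-np.sin(YAW),0],[np.sin(YAW),np.cos(YAW),0],[0,0,1]])
def rep():
    s=observe();R=Ro.from_rotvec(s['eef_rot']).as_matrix()
    print('t%.2f'%s['t'],'case-frame mm',((Rc.T@(np.array(s['ee_pos'])-O))*1000).round(1),'yawerr deg %.2f'%(np.degrees(np.arctan2(R[1,1],R[0,1])-YAW)),'zax',R[:,2].round(3),'gap %.1f'%(s['finger_gap']*1e3),'F',(Rc.T@np.array(s['wrist_force'])).round(1),'grip',s['gripper_force'],'q',np.round(s['q'],2))
    return s,R
def to(y,x,z):
    "units left to a case-frame target in mm, along tool axes"
    s,R=rep();d=R.T@(O+Rc@np.array([x,y,z])/1000-s['ee_pos']);print('units',(d/.04).round(2))
E
python3 -c "
from h import *
to(42,0,200)"
```

```text
t1.40 case-frame mm [-456.3 -454.4  205. ] yawerr deg -6.18 zax [-0.     0.001 -1.   ] gap 85.7 F [-0.5 -0.6 -0.3] grip 0.0 q [-1.32  0.28 -0.03  1.27 -0.    0.07]
units [13.56 10.01  0.14]
```

Call:
servo_tool --series "0 0 0 -0.77 -1;1 0.92 0 0 -0.3;1 0.92 0 0 -0.3;1 0.92 0 0 -0.3;1 0.92 0 0 -0.3;1 0.92 0 0 -0.3;1 0.92 0 0 -0.3;1 0.92 0 0 -0.3;1 0.92 0 0 -0.3;1 0.92 0 0 -0.3"

```text
t: 2.65
ee_pos: [0.4335, -0.1434, 0.2054]
eef_rot: [1.875, 2.52, 0.0]
wrist_force: [0.1, -0.1, -0.9]
finger_gap: 0.0553
gripper_force: 0.0
```

```bash
python3 -c "
from h import *
to(42,0,200)"
```

```text
t2.65 case-frame mm [-122.5  -94.9  205.4] yawerr deg -0.29 zax [ 0. -0. -1.] gap 55.3 F [ 0.  -0.1 -0.9] grip 0.0 q [-0.46 -0.03 -0.37  1.22  0.    0.82]
units [3.44 3.04 0.14]
```

Call:
servo_tool --series "0.9 0.8 0 -0.03 -0.3;0.9 0.8 0 0 -0.3;0.9 0.8 0 0 -0.3;0.7 0.6 0 0 -0.3;0 0 0 0 -0.3;0 0 0 0 -0.3"

```text
t: 3.4
ee_pos: [0.5079, 0.0197, 0.2052]
eef_rot: [-1.869, -2.525, 0.001]
wrist_force: [-0.5, 0.9, 0.0]
finger_gap: 0.0553
gripper_force: 0.0
```

Run:
```python
from h import *
to(42,0,200)
c=cam('wrist');im=grab_frame('wrist');cv2.imwrite('pics/w1.png',im)
hsv=cv2.cvtColor(im,cv2.COLOR_BGR2HSV)
red=((hsv[...,0]<8)|(hsv[...,0]>172))&(hsv[...,1]>130)&(hsv[...,2]>60)
yel=(abs(hsv[...,0].astype(int)-26)<8)&(hsv[...,1]>120)&(hsv[...,2]>70)
for n,m,z in(('red',red,.071),('yel',yel,.031)):
    k,l,st,_=cv2.connectedComponentsWithStats(m.astype(np.uint8))
    i=1+np.argmax(st[1:,4]);
    P=np.array([Rc.T@(ray(c,(x,y),z)-O)*1000 for y,x in np.argwhere(l==i)],np.float32)[:,:2]
    r=cv2.minAreaRect(P);print(n,st[i],r,cv2.boxPoints(r).round(1).tolist())
```

```text
t3.40 case-frame mm [ -3.7  39.3 205.2] yawerr deg -0.02 zax [-0.001 -0.    -1.   ] gap 55.3 F [-0.2  1.   0. ] grip 0.0 q [-0.09  0.07 -0.27  1.23 -0.    1.19]
units [0.07 0.09 0.13]Traceback (most recent call last):
  File "<stdin>", line 11, in <module>
cv2.error: OpenCV(4.12.0) /io/opencv/modules/imgproc/src/convhull.cpp:143: error: (-215:Assertion failed) total >= 0 && (depth == CV_32F || depth == CV_32S) in function 'convexHull'
```

View pics/w1.png

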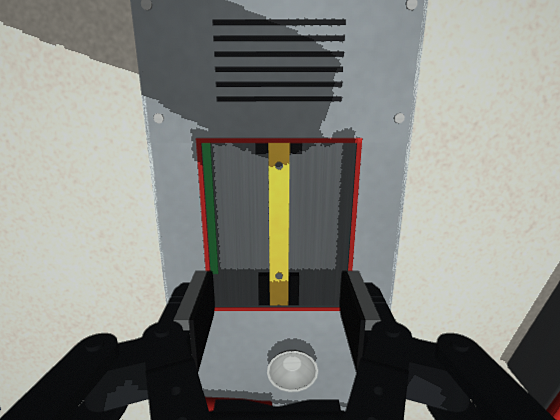

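The wrist view shows the opening's far trim at row 140, columns 197–362, the near trim at row 308, and the rail at columns 269–290. The fingers look aligned with the case.

Run:
```python
from h import *
im=cv2.imread('pics/w1.png');c=cam('wrist')
b,g,r=[im[...,i].astype(int) for i in range(3)]
red=(r>1.8*g)&(r>1.8*b)&(r>70); yel=(r>2*b)&(g>1.6*b)&(r>80)
f=lambda p,z:(Rc.T@(ray(c,p,z)-O)*1000)[:2].round(1)
for row in(180,230,260):
    x=np.flatnonzero(red[row,180:380])+180;xl=x[x<280];xr=x[x>280];X=np.flatnonzero(yel[row])
    print(row,f((xl.mean(),row),.071),f((xr.mean(),row),.071),'rail',f((X.min(),row),.031),f((X.max()+1,row),.031))
for col in(240,320):
    y=np.flatnonzero(red[120:340,col])+120
    print(col,f((col,y[y<200].mean()),.071),f((col,y[y>200].mean()),.071))
```

```text
180 [-69.2  46. ] [64.5 45.8] rail [-11.5  35.6] [ 8.1 35.6]
230 [-69.3  -0.6] [64.6 -0.7] rail [-11.9 -17.1] [  8.6 -17.1]
260 [-69.  -30.8] [ 64.8 -30.9] rail [-12.2 -51.2] [  7.9 -51.3]
240 [-34.4  80.2] [-40.1 -83.7]
320 [32.1 80.1] [ 38.4 -83.7]
```

Call:
servo_tool --series "0 0.04 0.9 0 -0.3;0 0 0.9 0 -0.3;0 0 0.9 0 -0.3;0 0 0.9 0 -0.3;0 0 0.7 0 -0.3;0 0 0.2 0 -0.3;0 0 0.2 0 -0.3;0 0 0 0 -0.3;0 0 0 0 -0.3"

```text
t: 4.58
ee_pos: [0.5109, 0.0202, 0.0185]
eef_rot: [1.869, 2.523, 0.002]
wrist_force: [0.6, 0.1, -1.2]
finger_gap: 0.0557
gripper_force: 0.0
```

```bash
sed -i 's/^O=.*/O=np.array([.5229,-.0169,0])+np.array([-.0016,-.0017,0])/' h.py
python3 - <<'E'
from h import *
to(42,0,14)
E
```

```text
Traceback (most recent call last):
  File "h.py", line 11, in <module>
    Rc=np.array([[np.cos(YAW),-np.sin(YAW),0],[np.sin(YAW),np.cos(YAW),0],[0,0,1]])
                         ^^^
NameError: name 'YAW' is not defined
```

Call:
servo_tool --series "0 0 0.1 0 -0.3;0 0 0 0 0.2;0 0 0 0 0.6;0 0 0 0 1;0 0 0 0 1;0 0 0 0 1;0 0 0 0 1"

```text
t: 5.45
ee_pos: [0.5099, 0.0203, 0.0135]
eef_rot: [-1.87, -2.525, -0.0]
wrist_force: [1.0, -0.1, 0.6]
finger_gap: 0.0
gripper_force: 0.0
```

```bash
sed -i 's/^O=.*/O=np.array([.5213,-.0186,0]);YAW=np.radians(17.0)/' h.py
python3 - <<'E'
from h import *
to(42,0,30)
E
```

```text
t5.45 case-frame mm [ 0.5 40.6 13.5] yawerr deg -0.04 zax [-0.  0. -1.] gap 0.0 F [ 1.  -0.4  0.6] grip 0.0 q [-0.09  0.26 -0.5   0.81  0.    1.19]
units [ 0.04 -0.01 -0.41]
```

Run:
```python
from h import *
a=grab_frame('wrist');s=grab_frame('side')[160:270,200:340]
cv2.imwrite('pics/c2.png',np.vstack([cv2.resize(a,(440,330)),cv2.resize(s,(440,270),interpolation=cv2.INTER_CUBIC)]))
```

```text
(no output)
```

View pics/c2.png

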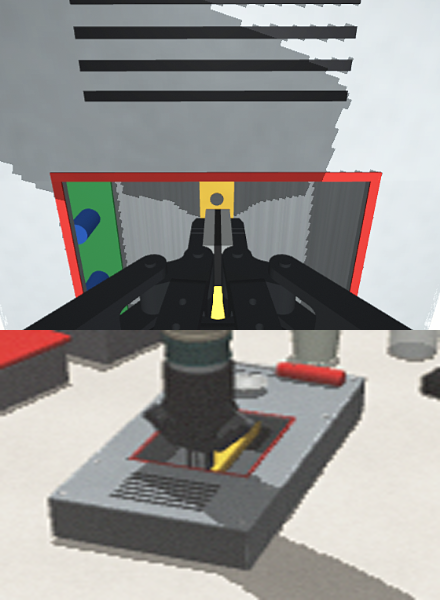

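The wrist crop shows the fingers shut with the rail passing under or behind them, at columns 200–235 at the top. Nothing is between the pads, so I'll check the geometry.

Run:
```python
from h import *
s,R=rep();c=cam('wrist');p,Rw,t=c
K=np.array([[p['fx'],0,p['cx']],[0,p['fy'],p['cy']],[0,0,1]])
im=grab_frame('wrist');b,g,r=[im[...,i].astype(int) for i in range(3)]
yel=(r>2*b)&(g>1.6*b)&(r>80)
for row in(235,245,255,262):
    X=np.flatnonzero(yel[row]);print(row,X.min(),X.max(),[((Rc.T@(ray(c,(q,row),z)-O))*1000)[:2].round(1).tolist() for z in(.031,.045,.055) for q in(X.min(),X.max()+1)])
X=np.flatnonzero(yel[:,276]);print('rows',X.min(),X.max())
for back in(0,.019,.03):
    w=np.array(s['ee_pos'])-R[:,2]*back
    print(back,cv2.projectPoints(np.array([w]),np.array(p['rvec'],float),np.array(p['tvec'],float),K,None)[0].ravel())
```

```text
t5.55 case-frame mm [ 0.5 40.6 13.5] yawerr deg -0.04 zax [-0. -0. -1.] gap 0.2 F [ 0.9 -0.7  0.2] grip 0.0 q [-0.09  0.26 -0.5   0.81 -0.    1.19]
235 254 297 [[-9.8, 60.7], [10.2, 60.7], [-8.8, 66.7], [9.3, 66.7], [-8.1, 71.0], [8.6, 71.0]]
245 254 297 [[-9.9, 55.8], [10.3, 55.8], [-8.9, 62.2], [9.4, 62.2], [-8.2, 66.8], [8.7, 66.8]]
255 254 297 [[-10.0, 50.7], [10.4, 50.7], [-9.0, 57.6], [9.4, 57.6], [-8.3, 62.5], [8.8, 62.5]]
262 254 296 [[-10.1, 47.1], [10.0, 47.1], [-9.1, 54.3], [9.1, 54.3], [-8.4, 59.5], [8.5, 59.5]]
rows 231 406
0 [276.69325063 257.64094368]
0.019 [276.70773491 276.0315124 ]
0.03 [276.71762162 288.58457778]
```

Run:
```python
from h import *
cv2.imwrite('pics/c3.png',cv2.resize(grab_frame('wrist')[215:420,140:415],None,fx=2.8,fy=2.8,interpolation=cv2.INTER_CUBIC))
```

```text
(no output)
```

View pics/c3.png

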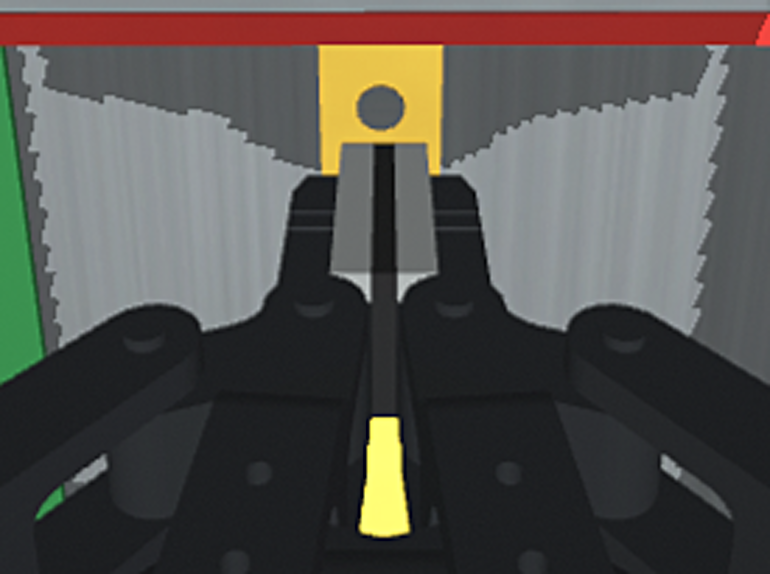

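Run:
```python
from h import *
p,Rw,t=cam('wrist')
K=np.array([[p['fx'],0,p['cx']],[0,p['fy'],p['cy']],[0,0,1]])
for y in(40.6,51.6):
  for z in(13,23,31,40,50):
    w=np.array([O+Rc@np.array([x,y,z])/1000 for x in(0,3)])
    print(y,z,cv2.projectPoints(w,np.array(p['rvec'],float),np.array(p['tvec'],float),K,None)[0].reshape(-1,2).round(1).tolist())
```

```text
40.6 13 [[275.7, 257.1], [281.5, 257.1]]
40.6 23 [[275.7, 266.3], [281.8, 266.3]]
40.6 31 [[275.6, 274.4], [282.0, 274.4]]
40.6 40 [[275.6, 284.3], [282.3, 284.3]]
40.6 50 [[275.5, 296.7], [282.7, 296.7]]
51.6 13 [[275.7, 237.6], [281.6, 237.6]]
51.6 23 [[275.7, 245.9], [281.9, 245.9]]
51.6 31 [[275.6, 253.2], [282.1, 253.2]]
51.6 40 [[275.6, 262.3], [282.4, 262.3]]
51.6 50 [[275.5, 273.6], [282.8, 273.6]]
```

The camera geometry and the empty closure say the real fingertips end about 20–30 mm behind the reported TCP, so they shut above the rail. I'll reopen, go lower in small steps while watching the force, and close again.

Call:
servo_tool --series "0 0 0 0 -0.3;0 0 0 0 -0.3;0 0 0 0 -0.3;0 0 0 0 -0.3;0 0 0.1 0 -0.3;0 0 0.1 0 -0.3;0 0 0.1 0 -0.3;0 0 0.05 0 -0.3;0 0 0 0 -0.3"

```text
t: 6.78
ee_pos: [0.5097, 0.0203, -0.0008]
eef_rot: [-1.869, -2.524, 0.0]
wrist_force: [0.3, -0.2, 0.5]
finger_gap: 0.0554
gripper_force: 0.0
```

Run:
```python
from h import *
rep()
cv2.imwrite('pics/c4.png',cv2.resize(grab_frame('wrist')[215:420,140:415],None,fx=2.8,fy=2.8,interpolation=cv2.INTER_CUBIC))
```

```text
t6.78 case-frame mm [ 0.3 40.6 -0.8] yawerr deg -0.05 zax [-0.001  0.    -1.   ] gap 55.4 F [ 0.2 -0.3  0.5] grip 0.0 q [-0.09  0.28 -0.51  0.78 -0.    1.19]
```

View pics/c4.png

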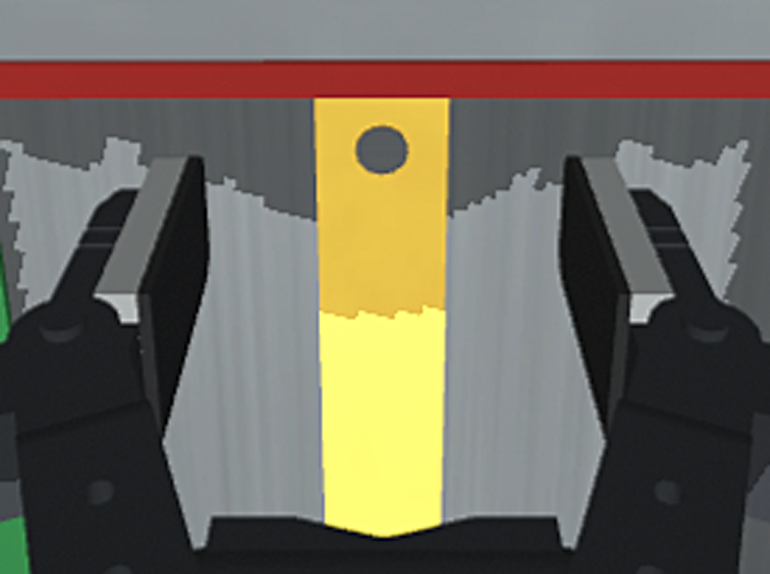

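The pads now straddle the rail. The tips, at crop (205,158) and (563,158), are about level with the rail's top: a tip height near 29 mm while the reported z is -1. I need about 10 mm more.

Call:
servo_tool --series "0 0 0.1 0 -0.3;0 0 0.1 0 -0.3;0 0 0.05 0 -0.3;0 0 0 0 -0.3;0 0 0 0 0.2;0 0 0 0 1;0 0 0 0 1;0 0 0 0 1;0 0 0 0 1"

```text
t: 7.95
ee_pos: [0.5103, 0.0203, -0.0101]
eef_rot: [1.869, 2.524, 0.001]
wrist_force: [0.1, -0.2, 2.8]
finger_gap: 0.0182
gripper_force: 61.5
```

```bash
python3 -c "
from h import *
rep()"
```

```text
t7.95 case-frame mm [  0.9  40.4 -10.1] yawerr deg -0.04 zax [ 0.001 -0.    -1.   ] gap 18.2 F [ 0.  -0.2  2.8] grip 61.48633539676666 q [-0.09  0.29 -0.52  0.76  0.    1.19]
```

Gripped, 61 N at an 18 mm gap. Lift it level by 15 mm, look, then slide to -y.

Call:
servo_tool --series "0 0 -0.1 0 1;0 0 -0.1 0 1;0 0 -0.1 0 1;0 0 -0.1 0 1;0 0 0 0 1"

```text
t: 8.57
ee_pos: [0.5103, 0.0203, 0.0059]
eef_rot: [1.869, 2.524, 0.001]
wrist_force: [-0.5, -0.1, -1.0]
finger_gap: 0.0188
gripper_force: 61.0
```

Run:
```python
from h import *
rep()
a=grab_frame('wrist');s=grab_frame('side')[160:270,200:340]
cv2.imwrite('pics/c5.png',np.vstack([cv2.resize(a,(440,330)),cv2.resize(s,(440,270),interpolation=cv2.INTER_CUBIC)]))
```

```text
t8.57 case-frame mm [ 0.9 40.4  5.9] yawerr deg -0.04 zax [ 0.001 -0.    -1.   ] gap 18.8 F [-0.5  0.  -1. ] grip 60.95786243677139 q [-0.09  0.27 -0.51  0.79  0.    1.19]
```

View pics/c5.png

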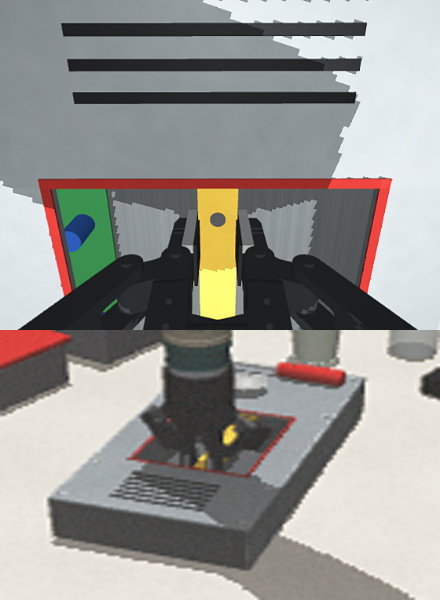

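The rail has risen with the pads: it is wider now, at columns 197–239 of the crop, and still looks level. Raise it 5 mm more and slide back, watching the force.

Call:
servo_tool --series "0 0 -0.12 0 1;-0.1 0 0 0 1;-0.2 0 0 0 1;-0.2 0 0 0 1;-0.2 0 0 0 1"

```text
t: 9.3
ee_pos: [0.5183, -0.0072, 0.0102]
eef_rot: [-1.87, -2.524, 0.0]
wrist_force: [0.5, -0.6, -1.7]
finger_gap: 0.0185
gripper_force: 61.0
```

```bash
cat >> h.py <<'E'
def tilt():
    "rail top's points from its apparent width (20 mm), case frame mm"
    c=cam('wrist');p,Rw,t=c;im=grab_frame('wrist');b,g,r=[im[...,i].astype(int) for i in range(3)]
    yel=((r>1.7*b)&(g>1.3*b)&(r>60)).astype(np.uint8)
    X=np.argwhere(yel[:,200:350]);print('rows',X[:,0].min() if len(X) else None)
    for row in range(0,420,12):
        x=np.flatnonzero(yel[row,200:350])+200
        if len(x)<25 or x.max()-x.min()+1>len(x)+12: continue
        l,rr=x.min(),x.max()+1;dep=p['fx']*.020/(rr-l)
        w=Rw.T@(dep*np.array([((l+rr)/2-p['cx'])/p['fx'],(row-p['cy'])/p['fy'],1])-t)
        print(row,rr-l,(Rc.T@(w-O)*1000).round(0))
E
python3 -c "
from h import *
rep();tilt()"
```

```text
t9.30 case-frame mm [ 0.5 11.8 10.2] yawerr deg -0.06 zax [-0. -0. -1.] gap 18.5 F [ 0.3 -0.7 -1.7] grip 60.95818608999252 q [-0.14  0.28 -0.49  0.81 -0.    1.14]
rows 145
156 57 [ 1. 73. 53.]
168 57 [ 1. 69. 54.]
192 55 [ 1. 59. 52.]
204 54 [ 1. 55. 52.]
216 54 [ 1. 50. 53.]
228 53 [ 1. 45. 52.]
240 52 [ 1. 40. 51.]
252 52 [ 1. 36. 53.]
264 52 [ 1. 31. 54.]
288 47 [ 1. 15. 44.]
300 46 [ 1.  8. 43.]
312 45 [ 1.  1. 42.]
324 45 [ 1. -4. 44.]
336 47 [ 1. -5. 51.]
348 46 [  1. -12.  50.]
360 46 [  1. -17.  52.]
372 46 [  1. -22.  53.]
384 46 [  1. -27.  55.]
396 45 [  1. -34.  54.]
```

The rail is level, its top at about 52 mm, with no contact. Slide the remaining 30 mm or so.

Call:
servo_tool --series "-0.2 0 0 0 1;-0.2 0 0 0 1;-0.2 0 0 0 1;-0.13 0 0 0 1;0 0 0 0 1"

```text
t: 9.98
ee_pos: [0.5268, -0.0348, 0.0104]
eef_rot: [1.87, 2.524, 0.0]
wrist_force: [-0.5, -0.3, -0.7]
finger_gap: 0.0184
gripper_force: 61.0
```

```bash
python3 -c "
from h import *
rep();tilt()"|head -12
```

```text
t9.97 case-frame mm [  0.6 -17.1  10.4] yawerr deg -0.08 zax [ 0.  0. -1.] gap 18.4 F [-0.5 -0.1 -0.7] grip 60.95777213573456 q [-0.19  0.29 -0.46  0.82  0.    1.09]
rows 134
144 58 [ 1. 48. 54.]
156 57 [ 1. 44. 53.]
168 56 [ 1. 39. 52.]
192 55 [ 1. 31. 53.]
204 54 [ 1. 26. 52.]
216 54 [ 1. 22. 53.]
228 53 [ 1. 16. 52.]
240 52 [ 1. 11. 51.]
252 52 [ 1.  7. 53.]
264 52 [ 1.  2. 54.]
```

Nose at y≈51, free of the far trim. Now raise it until the rail bears on the cover's rear edge and pivots in the pads.

Call:
servo_tool --series "0 0 -0.15 0 1;0 0 -0.15 0 1;0 0 -0.1 0 1;0 0 -0.1 0 1;0 0 -0.1 0 1;0 0 0 0 1"

```text
t: 10.78
ee_pos: [0.5261, -0.034, 0.0341]
eef_rot: [-1.869, -2.524, -0.0]
wrist_force: [0.2, -0.8, -7.0]
finger_gap: 0.0184
gripper_force: 59.7
```

```bash
python3 -c "
from h import *
rep();tilt()"|head -12
```

```text
t10.78 case-frame mm [  0.1 -16.1  34.1] yawerr deg -0.03 zax [-0.001  0.001 -1.   ] gap 18.4 F [-0.1 -0.8 -7. ] grip 59.65246081352234 q [-0.19  0.26 -0.44  0.87  0.    1.09]
rows 131
144 60 [ 0. 50. 82.]
156 60 [ 0. 46. 83.]
168 58 [ 0. 41. 80.]
204 56 [ 0. 28. 80.]
216 56 [ 0. 24. 81.]
228 54 [ 0. 18. 78.]
240 54 [ 0. 14. 80.]
252 52 [ 0.  8. 77.]
264 52 [ 0.  3. 78.]
288 47 [  0. -13.  68.]
```

It is pivoting as hoped, with 7 N on the edge. Continue up while easing forward.

Call:
servo_tool --series "0.03 0 -0.12 0 1;0.03 0 -0.12 0 1;0.03 0 -0.12 0 1;0.05 0 -0.12 0 1;0.05 0 -0.1 0 1;0 0 0 0 1"

```text
t: 11.58
ee_pos: [0.5239, -0.0263, 0.058]
eef_rot: [-1.868, -2.524, -0.001]
wrist_force: [-2.0, 1.9, -4.5]
finger_gap: 0.0181
gripper_force: 59.3
```

```bash
python3 -c "
from h import *
rep();tilt()"|head -12
```

```text
t11.57 case-frame mm [ 0.3 -8.1 58. ] yawerr deg -0.02 zax [-0.001  0.001 -1.   ] gap 18.1 F [-1.3  2.4 -4.5] grip 59.28010404109955 q [-0.17  0.23 -0.43  0.92  0.    1.1 ]
rows 67
156 68 [  0.  57. 121.]
168 68 [  0.  53. 122.]
180 66 [  0.  49. 120.]
192 65 [  1.  45. 120.]
216 61 [  1.  36. 115.]
228 59 [  1.  30. 113.]
240 57 [  1.  25. 110.]
252 56 [  0.  20. 109.]
264 54 [  0.  14. 107.]
288 47 [ 1. -5. 92.]
```

Tilted about 19°, nose at about 120 mm height. Draw it along its own axis.

Call:
servo_tool --series "0.2 0 -0.06 0 1;0.3 0 -0.1 0 1;0.3 0 -0.1 0 1;0.3 0 -0.1 0 1;0.1 0 -0.04 0 1;0 0 0 0 1"

```text
t: 12.38
ee_pos: [0.5108, 0.0191, 0.074]
eef_rot: [1.868, 2.524, 0.001]
wrist_force: [-1.0, -0.0, -0.7]
finger_gap: 0.0185
gripper_force: 59.6
```

```bash
python3 -c "
from h import *
rep();tilt()"|head -12
```

```text
t12.38 case-frame mm [ 1.  39.1 74. ] yawerr deg 0.01 zax [ 0.001 -0.    -1.   ] gap 18.5 F [-0.9  0.2 -0.7] grip 59.607219994068146 q [-0.09  0.19 -0.44  0.94 -0.    1.19]
rows 131
156 68 [  1. 104. 137.]
168 67 [  1. 100. 136.]
180 67 [  1.  97. 138.]
216 60 [  1.  82. 129.]
228 58 [  1.  77. 127.]
240 56 [  1.  71. 124.]
252 56 [  1.  67. 125.]
264 54 [  1.  61. 123.]
288 47 [  1.  42. 108.]
300 45 [  1.  33. 104.]
```

Free, with no contact force. Draw the rest.

Call:
servo_tool --series "0.3 0 -0.1 0 1;0.3 0 -0.1 0 1;0.3 0 -0.1 0 1;0.3 0 -0.1 0 1;0.28 0 -0.09 0 1;0 0 0 0 1;0 0 0 0 1"

```text
t: 13.3
ee_pos: [0.4932, 0.0754, 0.0931]
eef_rot: [1.869, 2.525, -0.0]
wrist_force: [0.1, 0.2, -1.9]
finger_gap: 0.0186
gripper_force: 59.6
```

```bash
python3 -c "
from h import *
rep();tilt()"|head -12
python3 - <<'E'
from h import *
s=grab_frame('side')[120:270,180:360]
cv2.imwrite('pics/c6.png',cv2.resize(s,None,fx=4,fy=4,interpolation=cv2.INTER_CUBIC))
E
```

```text
t13.30 case-frame mm [ 0.6 98.1 93.1] yawerr deg -0.03 zax [ 0. -0. -1.] gap 18.6 F [ 0.2  0.1 -1.9] grip 59.625514447689056 q [ 0.02  0.14 -0.44  0.98 -0.    1.3 ]
rows 131
156 68 [  1. 163. 156.]
168 67 [  1. 159. 156.]
180 66 [  1. 155. 155.]
216 62 [  1. 143. 152.]
228 58 [  1. 136. 146.]
240 56 [  1. 130. 143.]
252 56 [  1. 126. 145.]
264 55 [  1. 121. 144.]
288 47 [  1. 101. 127.]
300 45 [  1.  92. 123.]
```

View pics/c6.png

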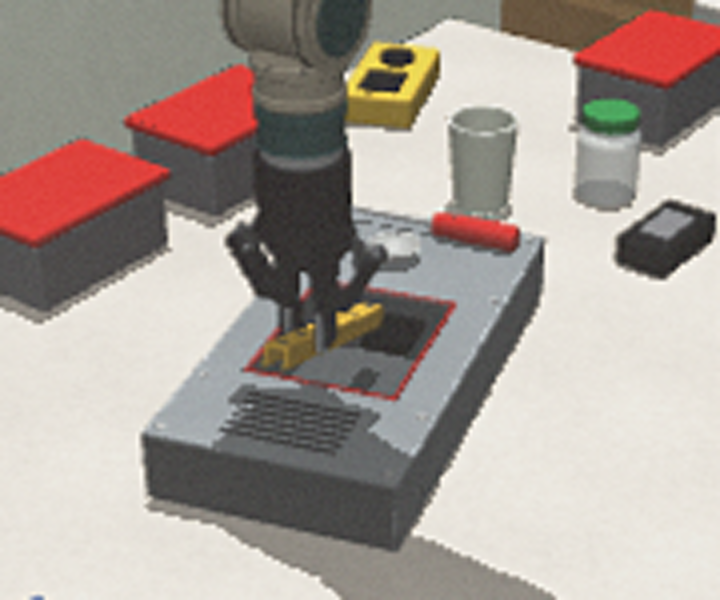

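The side view shows the rail tilted in the gripper, nose at (285,350) and tail at (380,315). The tail is clear of the rear trim and inside the opening's outline. Lift it straight up.

Call:
servo_tool --series "0.05 0 -0.3 0 1;0.05 0 -0.5 0 1;0.05 0 -0.5 0 1;0 0 -0.6 0 1;0 0 -0.6 0 1;0 0 -0.6 0 1;0 0 -0.6 0 1;0 0 -0.4 0 1;0 0 -0.2 0 1;0 0 0 0 1"

```text
t: 14.65
ee_pos: [0.4916, 0.0811, 0.2654]
eef_rot: [1.87, 2.524, 0.001]
wrist_force: [-0.1, -0.5, -1.5]
finger_gap: 0.0185
gripper_force: 59.6
```

```bash
python3 -c "
from h import *
rep();tilt()"|head -12
```

```text
t14.65 case-frame mm [  0.7 104.1 265.4] yawerr deg -0.05 zax [ 0.001  0.    -1.   ] gap 18.5 F [-0.2 -0.4 -1.5] grip 59.63645339012146 q [ 0.03  0.02 -0.2   1.35  0.    1.31]
rows 131
156 66 [  1. 168. 325.]
168 66 [  1. 165. 326.]
180 65 [  1. 161. 326.]
216 60 [  1. 147. 321.]
240 56 [  1. 136. 315.]
252 56 [  1. 132. 317.]
264 54 [  1. 126. 314.]
288 46 [  1. 105. 297.]
300 45 [  1.  98. 295.]
312 43 [  1.  89. 291.]
```

The tail's underside is at about 220 mm, against the 151 mm needed. Let it settle, then hand in.

Call:
servo_tool --series "0 0 0 0 1;0 0 0 0 1;0 0 0 0 1;0 0 0 0 1;0 0 0 0 1;0 0 0 0 1"

```text
t: 15.45
ee_pos: [0.4914, 0.0812, 0.2652]
eef_rot: [1.87, 2.525, 0.0]
wrist_force: [-0.2, 0.3, -1.7]
finger_gap: 0.0189
gripper_force: 59.6
```

```bash
python3 -c "
from h import *
s,_=rep();print(np.abs(s['qvel']).max());print(hand_in())"
```

```text
t15.45 case-frame mm [  0.6 104.1 265.2] yawerr deg -0.04 zax [ 0.  0. -1.] gap 18.9 F [-0.1  0.3 -1.7] grip 59.63724195957184 q [ 0.03  0.02 -0.2   1.35  0.    1.31]
0.0021097848828402046
the job is handed in; nothing more can be done
None
```

The job is handed in at 15.5 s: the rail came out through the opening +y end first and is held still in the gripper, its lowest end an estimated 15 cm above the cover (verdict not shown); the first grasp closed empty because the fingertips sat about 26 mm short of the reported TCP, so I regripped lower.

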